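# Turn the step attenuator up by four clicks and press the meter's read button

## Robot

A 6-joint arm with a two-finger parallel gripper is mounted at the origin on the work surface. World frame = base frame: x ahead of the robot, y to its left, z up, the work surface at z = 0. Lengths are in mm, angles in rad, forces in N, time in s.
With the tool pointing down it reaches from about 300 to 875 mm from the base axis. Payload 4.2 kg.
Tool frame: the origin (TCP) lies between the finger pads; the fingertips stand 25 mm ahead of it and the grasp point (between the pads) lies 6 mm ahead of it; z points along the fingers, y is the line along which they close (so a half turn about z gives the same grasp; the last joint's range is limited). The gripper opens to 85 mm and grips with 20 to 120 N. Pads are 22 mm wide; open, the fingers measure 114 mm over their backs; the gripper's body (76 mm by 85 mm) begins 54 mm behind the grasp point. The pads swing forward as they close: fully open they stand 13 mm farther back than shut.
Start: joints at [1.184, 0.32, 1.565, -0, 1.257, -0.02], TCP at [206.214, 536.763, 256.338] pointing down, gripper open.
Joint ranges: [-3.11, 3.11], [-0.84, 2.01], [0.21, 2.61], [-1.34, 4.49], [0.05, 2.63], [-2.56, 2.56]. Speed limits (rad/s): [2.57, 2.57, 3.14, 3.14, 3.14, 3.14].

## Interface

Orientations are given as a unit quaternion [x, y, z, w].
In Python, from rig import get_obs, capture, job_done, look_for, pinpoint gives the robot as it stands.
- The arm moves only by the shell command python3 -m crank 'ROWS' [FORCE]. ROWS is JSON, a list that holds one entry, the list of rows, each a list of 7 numbers: the shift along the tool's x, y, z normalised to -1 to 1, where 1 is 4 cm, then the turn, a rotation vector about the tool's x, y, z normalised to -1 to 1, where 1 is 0.08 rad, then the finger opening in mm, from 0 to 85.4. A call has 1 to 10 rows; each row shifts and turns the commanded pose from where the row before left it, along the tool's axes as they then stand; what a row does not reach is not made up. A row lasts 1/10 s, in which the tool goes at most 50 mm and 8.59 degrees, less where a joint would pass 70% of its speed; a pose out of reach is approached as far as the arm can. A call with a number of a shift or a turn outside -1 to 1 is refused whole. A call with a gripper value outside its range is refused whole. The fingers move at their own pace and stop on an object; FORCE is the grip in N (left out, the last holds). Time passes only in rows, so rows that do not move let the fingers close. It gives the time, the measured TCP pose, the force, the opening and the grip force at its end, in the units of the state.
- get_obs(): the state, without advancing time (a new reading comes with each control period).
- capture(name): name is "scene" or "top" or "wrist"; returns a dict with "img" (420x560x3 uint8, blue, green, red), "intrinsics" (3x3 intrinsics, pixels), "k1" (the pictures are not rectified: a ray, as slopes to the right and down, at radius r is drawn at 1 + k1 r^2 times it, then the intrinsics apply), "pose" (4x4, takes a point from camera to world coordinates). Camera axes: x right, y up, looking along -z (the intrinsics and any distortion apply to the point x, -y, -z); pixel columns grow to the right and rows downward; lengths in mm; the calibration is good to about 2 mm. A picture is of the moment at which its call begins. There is no depth.
- job_done(): hands the job in; it is judged then, once.
Trained networks look in a picture, given as the dict that the camera call returned (one of the last four; its "shot" number tells which), for a name from the list of things; names that differ only in an ending like _2 or _b are one class to them, and where a whole thing is asked for, a point or a joint stands for the part that bears it (a point fixed in the world has none). Each returns a list of dicts, best first, with "conf" (0 to 1); they miss things now and then, are a little off and sometimes report something else, mostly with a low value. They report only what shows in the picture. A call takes as long as a camera call. They do not tell look-alikes from the thing itself.
- look_for(thing, picture): "extent" ([left, top, width, height] in pixels, round what is visible of it).
- pinpoint(thing, picture): "position" ([column, row] in pixels: a listed point, or the origin of a listed thing).
The state is a dict: "time": time; "joint_positions": joint angles; "joint_velocities": joint speeds; "effort": joint torques, N m; "tcp_pos": TCP position; "tool_rot": TCP orientation; "force": force on the tool from outside, world axes, zero at the start; "torque": the same for the moment, N m; "finger_gap": finger opening in mm; "gripper_force": force on a finger pad.
Only numpy, scipy, OpenCV 4.12 (cv2) and the standard library are available. Lean on these libraries where they do the work, as an engineer would, in place of code of your own. Each camera call takes 0.05 s, during which the arm holds its last target. There are 200 camera calls.

## Task

With a fingertip, turn the big yellow pointer knob on the grey attenuator case exactly four clicks clockwise (seen from above) from where it stands: push its bar round, do not pinch it, and do not shift the case. Then press the red button on the blue meter fully down and let it come up again. Leave the meter and everything else on the table where it is, and lift nothing.

Things in the scene. Friction and masses are not known exactly. Their poses are not given: they have to be found in the camera images.
- attenuator: Grey step-attenuator case, 170 x 170 x 65 mm, about 2.5 kg, standing loose on rubber feet; origin at the centre of its underside, z up. The knob's axis is upright through the middle of its top. A black disc 128 mm wide with nine white marks, one per click position, is printed flat on the top.
- dial_axis (a point): Point on the knob's upright axis, 20 mm above the case top (world height 85 mm); fixed to the case. The knob: a round yellow skirt 72 mm wide, from 66 to 74 mm above the table, and across it a straight yellow bar 76 mm long, 12 mm thick, from 74 to 96 mm above the table, centred on the axis.
- dial_tip (a point): Point in the middle of the knob's bar 34 mm from the axis, at the pointer end (the end with the black line), at world height 85 mm; it turns with the knob.
- dial (a joint): Knob angle, rad, growing clockwise from above; 0 = pointer along the case's +x. Nine click positions 20 deg (0.349) apart, from 0 to 2.793, stops 0.12 beyond; starts at rest in one of the first four. Torque to turn peaks near 0.08 N m (3 N at 26 mm) a quarter-way (5 deg), falls to nothing half-way, then the knob snaps on by itself; turned fast it drags a little more.
- bar_left: The +y half of the knob's bar (y from 0 to 6 mm); origin on the axis at the bar's underside, x towards the pointer end, z up. Pushing on this face near the pointer end (+x) turns the knob clockwise.
- bar_right: The -y half of the knob's bar (y from -6 mm to 0), same origin and axes. Pushing on this face near the tail end (-x) also turns the knob clockwise.
- meter: Blue level-meter case, 170 x 150 x 80 mm, about 2 kg, loose on rubber feet; origin at the centre of its underside, z up. On its top at x = +37 mm a round black instrument 80 mm wide and 6 mm high; at x = -45 mm the red push button.
- read_button_top (a point): Centre of the red button's upper face (button 28 mm wide, in a low black housing on the meter's top); world height about 102 mm when up. It is pressed straight down.
- read_button (a joint): Travel of the red button, m: 0 up, 0.006 fully down; a spring of 4 N at full travel brings it back.
- vial_tall: Aluminium vial with black screw cap, 30 mm wide, 68 mm high, loose bystander, not to be moved; origin at the centre of its underside.
- vial_short: Aluminium vial with dark cap, 30 mm wide, 56 mm high, loose bystander, not to be moved; origin at the centre of its underside.
- heatsink: Black finned heat sink with an aluminium block at one end, 100 x 50 x 36 mm, loose bystander, not to be moved; origin under the finned part.
- panel_gauge: Round black panel gauge lying face up, 68 mm wide, 26 mm high, loose bystander, not to be moved; origin at the centre of its underside.
- trim_tool: Green trimming tool, lying, 143 x 22 x 14 mm, loose bystander, not to be moved; origin under the middle of its handle.
- coax_plug: Brass and steel coaxial plug standing upright, 22 mm wide, 30 mm high, loose bystander, not to be moved; origin at the centre of its underside.
Mind the look-alikes: they are no part of the job. Leave any green look-alike of the attenuator alone.

How it is judged:
By the outcome, as a careful person would: the job done as asked, in the order asked, and still so for the second after the job is handed in, with the robot touching nothing.
It also fails if it takes over 61 s, if anything falls off the work surface, if the arm or the gripper's body presses on something with over 40 N, if the wrist force passes 120 N, or if a joint passes its speed limit or range.

## Working session

There is one attempt and no reset: what is moved stays moved. The work goes in short steps, Python scripts to look and compute and a shell command to move; the robot and the scene stay as the last step left them, time stands still between calls to the robot, and variables do not carry over. Pictures are saved under pics/ and viewed, at most 10 in all, crops included, and the job is handed in when it is done.

```bash
mkdir -p pics; ls; cat > h.py <<'E'
import numpy as np, cv2
from rig import *
def ray(c,px):
    K=np.array(c["intrinsics"]);d=np.array([c["k1"],0,0,0,0.])
    # drawn = (1+k1 r^2)*slope
    u=cv2.undistortPoints(np.array([[px]],float),K,d)[0,0]
    P=np.array(c["pose"]);v=P[:3,:3]@np.array([u[0],-u[1],-1]);return P[:3,3],v/np.linalg.norm(v)
def atz(c,px,z):
    o,v=ray(c,px);return o+v*(z-o[2])/v[2]
def tri(cs,pxs):
    A=np.zeros((3,3));b=np.zeros(3)
    for c,p in zip(cs,pxs):
        o,v=ray(c,p);M=np.eye(3)-np.outer(v,v);A+=M;b+=M@o
    return np.linalg.solve(A,b)
E
python3 - <<'E'
from h import *
print(get_obs())
S=capture("scene");T=capture("top")
cv2.imwrite("pics/scene.png",S["img"]);cv2.imwrite("pics/top.png",T["img"])
for t in ["attenuator","dial_axis","dial_tip","meter","read_button_top"]:
    for n,c in (("S",S),("T",T)):
        print(t,n,[(np.round(p["position"]),round(p["conf"],2),np.round(atz(c,p["position"],85 if 'dial' in t else 102 if 'read' in t else 0))) for p in pinpoint(t,c)])
E
```

```text
pics
{'time': 0.0, 'joint_positions': array([ 1.18404437e+00,  3.20307519e-01,  1.56570149e+00, -4.29083997e-06,
        1.25742458e+00, -2.00008897e-02]), 'joint_velocities': array([ 0.00105894, -0.00094755, -0.00089816, -0.00027894, -0.00123656,
        0.00191387]), 'effort': array([ 1.24614344e-03, -4.15520775e+01, -2.34161514e+01,  1.29616187e-04,
        8.19407345e-03, -1.04512299e-05]), 'tcp_pos': array([206.01736421, 536.34421591, 255.46454414]), 'tool_rot': array([ 1.82348814e-01,  9.83233473e-01, -9.01911129e-04, -1.83915723e-04]), 'force': array([-0.23260358,  0.07636379,  0.26546543]), 'torque': array([-0.04516707,  0.01362927,  0.01461631]), 'gripper_force': 0.0, 'finger_gap': 85.48445894780046}
attenuator S [(array([232., 136.]), 0.88, array([ 267., -305.,    0.])), (array([429., 219.]), 0.85, array([305., 309.,   0.])), (array([203., 209.]), 0.7, array([ 559., -195.,    0.])), (array([191., 180.]), 0.57, array([ 490., -289.,    0.]))]
attenuator T [(array([165., 304.]), 0.69, array([308., 311.,   0.])), (array([398., 326.]), 0.62, array([ 257., -304.,    0.])), (array
[... 490 characters left out ...]
5.])), (array([189., 181.]), 0.81, array([ 561., -222.,   85.])), (array([293., 205.]), 0.64, array([504.,  29.,  85.]))]
dial_tip T [(array([379., 213.]), 0.86, array([ 548., -237.,   85.])), (array([408., 321.]), 0.83, array([ 286., -307.,   85.])), (array([170., 310.]), 0.7, array([305., 275.,  85.]))]
meter S [(array([348., 291.]), 0.68, array([597., 214.,   0.])), (array([202., 188.]), 0.25, array([ 499., -246.,    0.]))]
meter T [(array([206., 194.]), 0.76, array([600., 211.,   0.]))]
read_button_top S [(array([362., 245.]), 0.68, array([549., 208., 102.])), (array([218., 330.]), 0.4, array([841.,  64., 102.]))]
read_button_top T [(array([201., 209.]), 0.55, array([552., 201., 102.]))]
```

View pics/scene.png

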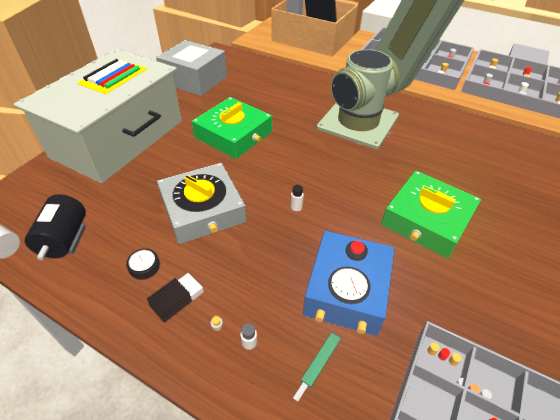

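View pics/top.png

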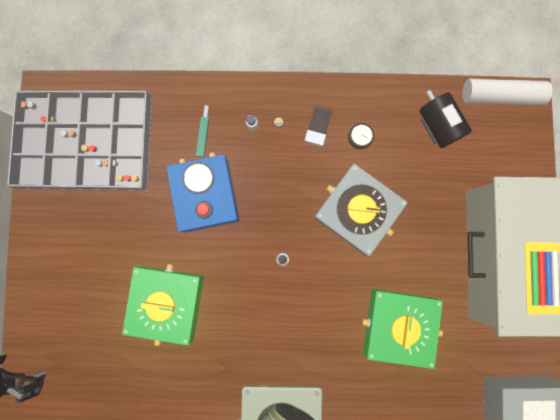

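The grey attenuator is at scene (200,195) / top (362,209). The green look-alikes at top (160,306) and (405,330) are to be left alone. The meter's red button is at top (204,209). The pointer roughly faces −y in the world frame (right in the top view). I'll move above it for a close look with the wrist camera.

```bash
python3 -m crank '[[[-0.7,-0.66,0,0,0,0,0],[-0.7,-0.66,0,0,0,0,0],[-0.7,-0.66,0,0,0,0,0],[-0.7,-0.66,0,0,0,0,0],[-0.7,-0.66,0,0,0,0,0],[-0.7,-0.66,0,0,0,0,0],[-0.7,-0.66,0,0,0,0,0],[-0.7,-0.66,0,0,0,0,0],[-0.7,-0.66,0,0,0,0,0],[-0.7,-0.66,0,0,0,0,0]]]'
python3 - <<'E'
from h import *
W=capture("wrist");o=get_obs();P=np.array(W["pose"])
from scipy.spatial.transform import Rotation as R
r=R.from_quat(o["tool_rot"]);print(o["tcp_pos"],r.as_matrix().round(3),o["joint_positions"].round(2))
print("cam in tool",r.inv().apply(P[:3,3]-o["tcp_pos"]),r.inv().apply(-P[:3,2]),W["intrinsics"])
E
```

```text
time: 1.6
tcp_pos: [373.4, 188.5, 256.6]
tool_rot: [0.182, 0.983, 0.0, 0.0]
force: [1.0, -0.2, 0.6]
finger_gap: 0.1
gripper_force: 0.0
[375.20855046 184.32341578 256.57059743] [[-0.933  0.361  0.003]
 [ 0.361  0.933 -0.004]
 [-0.004 -0.003 -1.   ]] [ 0.43  0.07  1.89 -0.01  1.18 -0.77]
cam in tool [  80.92141549    2.35857377 -117.1997619 ] [-0.30198563  0.00387736  0.95330459] [[369.50016405   0.         283.39320484]
 [  0.         369.50016405 208.91224908]
 [  0.           0.           1.        ]]
```

```bash
python3 -m crank '[[[-0.76,-0.71,0,0,0,0,0],[-0.76,-0.71,0,0,0,0,0],[-0.76,-0.71,0,0,0,0,0],[-0.76,-0.71,0,0,0,0,0],[-0.76,-0.71,0,0,0,0,0],[-0.76,-0.71,0,0,0,0,0],[-0.76,-0.71,0,0,0,0,0],[-0.76,-0.71,0,0,0,0,0],[-0.76,-0.71,0,0,0,0,0],[0,0,0,0,0,0,0]]]'
python3 - <<'E'
from h import *
import pickle
W=capture("wrist");o=get_obs()
print(o["tcp_pos"],o["joint_positions"].round(2))
cv2.imwrite("pics/w1.png",W["img"])
for t in ["attenuator","dial_axis","dial_tip","bar_left"]:
    print(t,[(np.round(p["position"]),round(p["conf"],2),np.round(atz(W,p["position"],{'a':0,'b':74,'d':85}[t[0]]),1)) for p in pinpoint(t,W)])
pickle.dump(W,open("w1.pkl","wb"))
E
```

```text
time: 2.65
tcp_pos: [538.6, -150.7, 255.8]
tool_rot: [0.184, 0.983, -0.001, 0.001]
force: [-1.0, 0.2, -0.1]
finger_gap: -0.4
gripper_force: 0.0
[ 537.3361522  -148.49969113  255.67425575] [-0.29  0.29  1.61  0.    1.24 -1.49]
attenuator [(array([251., 206.]), 0.73, array([ 562.5, -197.3,    0. ]))]
dial_axis [(array([244., 232.]), 0.9, array([ 559. , -194.8,   85. ]))]
dial_tip [(array([201., 244.]), 0.71, array([ 556. , -232.8,   85. ])), (array([247., 233.]), 0.5, array([ 560.3, -192.6,   85. ]))]
bar_left [(array([242., 228.]), 0.78, array([ 558.6, -197.2,   74. ])), (array([201., 245.]), 0.68, array([ 559.8, -237.8,   74. ]))]
```

View pics/w1.png

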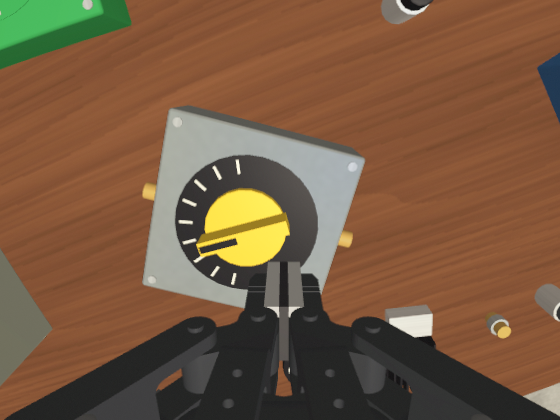

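The wrist view shows the grey attenuator around (250,205) with nine marks. The pointer, with its black line, faces left towards (200,247), near the marks at (190,241) and (200,257). Next I'll work out the angles precisely.

```bash
python3 - <<'E'
from h import *
import pickle
W=pickle.load(open("w1.pkl","rb"));im=W["img"]
# marks: white blobs on black disc
hsv=cv2.cvtColor(im,cv2.COLOR_BGR2HSV)
m=((hsv[...,1]<60)&(hsv[...,2]>170)).astype(np.uint8);m[:, :178]=0;m[:160]=0;m[290:]=0;m[:,330:]=0
n,l,s,c=cv2.connectedComponentsWithStats(m)
mk=np.array([atz(W,c[i],65) for i in range(1,n) if s[i,4]>8 and np.hypot(*(c[i]-[247,222]))<72])
print([ (c[i].round(1),s[i,4]) for i in range(1,n) if s[i,4]>8])
# yellow
y=((hsv[...,0]>18)&(hsv[...,0]<35)&(hsv[...,1]>150)&(hsv[...,2]>60)).astype(np.uint8);y[:, :178]=0;y[:150]=0;y[290:]=0;y[:,330:]=0
# circle fit marks
A=np.c_[2*mk[:,:2],np.ones(len(mk))];q=np.linalg.lstsq(A,(mk[:,:2]**2).sum(1),rcond=None)[0]
ctr=q[:2];r=np.sqrt(q[2]+ctr@ctr);print("mark circle",ctr,r)
a=-np.degrees(np.arctan2(mk[:,1]-ctr[1],mk[:,0]-ctr[0]));print("mark cw angles",np.sort(a%360).round(1))
big=cv2.resize(im[130:310,150:350],None,fx=4,fy=3.3*4/3.3,interpolation=cv2.INTER_CUBIC)
cv2.imwrite("pics/w1c.png",cv2.resize(im[145:295,160:340],(720,600),interpolation=cv2.INTER_CUBIC))
E
```

```text
[(array([188. , 170.2]), np.int32(501)), (array([237.6, 166.4]), np.int32(44)), (array([316.3, 210.7]), np.int32(2518)), (array([216.6, 172.3]), np.int32(44)), (array([199.8, 184.8]), np.int32(47)), (array([188.8, 202. ]), np.int32(45)), (array([185.2, 221.6]), np.int32(45)), (array([188.9, 241. ]), np.int32(38)), (array([193.6, 273.1]), np.int32(441)), (array([197.8, 259. ]), np.int32(23)), (array([214.6, 270.8]), np.int32(33)), (array([233.2, 278.5]), np.int32(32)), (array([179.9, 282.2]), np.int32(17)), (array([228.3, 288.1]), np.int32(39))]
mark circle [ 564.78390451 -191.88731075] 58.63895582087453
mark cw angles [ 41.8  42.8  61.6  80.6  99.4 117.6 135.7 154.  172.2 190.8 274.9]
```

View pics/w1c.png

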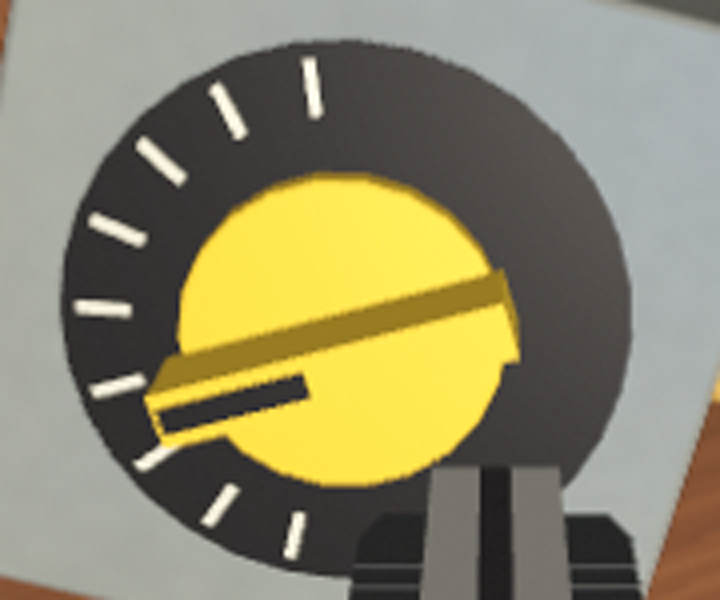

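The crop confirms the grey case with its black disc: the pointer's black line runs at crop (235,405), and the bar's top edge goes from (148,398) to (503,303).

```bash
python3 - <<'E'
from h import *
import pickle
W=pickle.load(open("w1.pkl","rb"))
M=[(237.6,166.4),(216.6,172.3),(199.8,184.8),(188.8,202),(185.2,221.6),(188.9,241),(197.8,258),(214.6,271),(233.2,278.5)][::-1]
mk=np.array([atz(W,p,65) for p in M])
A=np.c_[2*mk[:,:2],np.ones(9)];q=np.linalg.lstsq(A,(mk[:,:2]**2).sum(1),rcond=None)[0]
ctr=q[:2];print("ctr",ctr,np.sqrt(q[2]+ctr@ctr))
print(-np.degrees(np.arctan2(mk[:,1]-ctr[1],mk[:,0]-ctr[0])).round(1))
cr=lambda x,y:atz(W,(160+x/4-.4,145+y/4-.4),96)
c=[cr(148,398),cr(167,445),cr(503,303),cr(518,360)]
for p in c:print(p.round(1))
f=lambda a,b:-np.degrees(np.arctan2(*(a-b)[:2][::-1]))
print("bar cw angle",f(c[0],c[2]),f(c[1],c[3]),"mid",sum(c)/4,"len",np.linalg.norm(c[0]-c[2]),"w",np.linalg.norm(c[0]-c[1]),np.linalg.norm(c[2]-c[3]))
l=[cr(160,422),cr(308,387)];print("line",f(*l))
# case corners at z=65 and screws
for p in [(170,110),(364,158),(144,284)]: print(p,atz(W,p,65).round(1))
S=capture("scene");T=capture("top");W2=capture("wrist")
for t in ["dial_axis","dial_tip","read_button_top"]:
  px=[]
  for n,C,g in (("S",S,[198,184] if t=="dial_axis" else [189,181] if t=="dial_tip" else [362,245]),("T",T,[358,210] if t=="dial_axis" else [379,213] if t=="dial_tip" else [201,209])):
    ps=[p["position"] for p in pinpoint(t,C)];ps.sort(key=lambda p:np.hypot(*(np.array(p)-g)));px.append((C,ps[0]) if ps else None)
  if t!="read_button_top": px.append((W2,pinpoint(t,W2)[0]["position"]))
  px=[p for p in px if p]
  print(t,[np.round(p[1],1) for p in px],tri(*zip(*px)).round(1))
E
```

```text
ctr [ 560.75533418 -196.05371052] 54.05779580664697
[  35.6   55.6   76.5   95.8  115.9  136.   156.1  176.  -164. ]
[ 551.  -232.1   96. ]
[ 561.9 -233.    96. ]
[ 558.  -157.1   96. ]
[ 570.5 -158.7   96. ]
bar cw angle 95.36111778371034 96.56311745120975 mid [ 560.35560088 -195.22968429   96.        ] len 75.2728591882458 w 10.97186218267723 12.545451669883722
line 96.94153965321175
(170, 110) [ 445.3 -214.2   65. ]
(364, 158) [540.5 -79.2  65. ]
(144, 284) [ 579.7 -309.8   65. ]
dial_axis [array([198.7, 185.7]), array([280.8, 258.4]), array([240. , 237.4])] [ 521.5 -106.9  156.5]
dial_tip [array([188.9, 181.7]), array([170.2, 309.5]), array([198.3, 247.1])] [ 5.074e+02 -3.000e-01  3.690e+02]
read_button_top [array([358.1, 246.6]), array([199.6, 206.9])] [556.2 203.8 103.1]
```

Pointer and marks agree. The axis is at (560.6,−195.7), and the bar at 95.9° lines up with mark index 3 (dial 60°). The target is index 7, at 175.9°. I'll push on the bar_left face near the pointer end, with the tool turning along with the bar. First I'll position and align it.

```bash
python3 -m crank '[[[-0.58,-0.45,0,0,0,0,0],[-0.58,-0.45,0,0,0,0,0],[-0.58,-0.45,0,0,0,0,0],[0,0,0.5,0,0,-0.83,0],[0,0,0.5,0,0,-0.83,0],[0,0,0.5,0,0,-0.83,0],[0,0,0.5,0,0,-0.83,0],[0,0,0.5,0,0,0,0],[0,0,0,0,0,0,0],[0,0,0,0,0,0,0]]]'
cat > st.py <<'E'
from h import *
from scipy.spatial.transform import Rotation as R
ax=np.array([560.6,-195.7])
def st(th=None):
    o=get_obs();r=R.from_quat(o["tool_rot"]).as_matrix()
    d=o["tcp_pos"][:2]-ax;x=r[:2,0];y=r[:2,1]
    print("t",o["time"],"tcp",o["tcp_pos"].round(1),"xdir cw of bar",round(-np.degrees(np.arctan2(x[1],x[0]))%360-90,1),"in tool: x",(d@x).round(1),"y",(d@y).round(1),"F",np.round(o["force"],1),"j6",o["joint_positions"][5].round(2))
    return o,r
E
python3 -c "
from st import *;st()"
```

```text
time: 4.45
tcp_pos: [582.4, -222.3, 156.4]
tool_rot: [0.051, 0.999, 0.0, -0.0]
force: [0.0, -0.0, 0.1]
finger_gap: -0.0
gripper_force: 0.0
t 4.45 tcp [ 582.4 -222.3  156.4] xdir cw of bar 95.8 in tool: x -24.4 y -24.3 F [ 0.  -0.   0.1] j6 -1.85
```

```bash
python3 -m crank '[[[0,-0.05,0.4,0,0,0,0],[0,0,0.4,0,0,0,0],[0,0,0.3,0,0,0,0],[0,0,0.2,0,0,0,0],[0,0,0,0,0,0,0],[0,0,0,0,0,0,0]]]'
python3 -c "
from st import *;st();W=capture('wrist');cv2.imwrite('pics/w2.png',W['img'])"
```

```text
time: 5.05
tcp_pos: [582.5, -224.3, 104.9]
tool_rot: [0.051, 0.999, -0.0, 0.001]
force: [-0.4, 0.2, 0.9]
finger_gap: 0.4
gripper_force: 0.0
t 5.05 tcp [ 582.5 -224.3  104.9] xdir cw of bar 95.8 in tool: x -24.7 y -26.3 F [-0.4  0.2  0.9] j6 -1.86
```

View pics/w2.png

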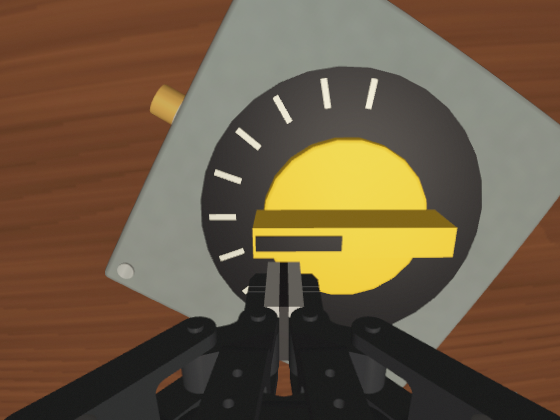

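The bar is exactly horizontal in the picture at (355,240). The closed fingertip is at (285,270), next to the pointer end on its far side, clear of the bar and aligned. I'll make gentle contact and then go round.

```bash
python3 -m crank '[[[0.06,0,0,0,0,0,0],[0.06,0,0,0,0,0,0],[0.04,0,0,0,0,0,0],[0,0,0,0,0,0,0]]]'
python3 -c "
from st import *;st()"
python3 -m crank '[[[0.0263,-0.0165,0,0,0,0.5,0],[0.0263,-0.0165,0,0,0,0.5,0],[0.0263,-0.0165,0,0,0,0.5,0],[0.0263,-0.0165,0,0,0,0.5,0],[0.0263,-0.0165,0,0,0,0.5,0],[0.0263,-0.0165,0,0,0,0.5,0],[0,0,0,0,0,0,0],[0,0,0,0,0,0,0]]]'
python3 -c "
from st import *;st()"
```

```text
time: 5.5
tcp_pos: [575.4, -223.5, 104.5]
tool_rot: [0.051, 0.999, 0.0, -0.0]
force: [-0.6, -0.2, -0.8]
finger_gap: 0.1
gripper_force: 0.0
t 5.5 tcp [ 575.4 -223.5  104.5] xdir cw of bar 95.8 in tool: x -17.5 y -26.2 F [-0.6 -0.2 -0.8] j6 -1.86
time: 6.3
tcp_pos: [568.7, -226.1, 104.3]
tool_rot: [0.169, 0.986, 0.0, -0.0]
force: [-0.4, 0.2, 0.2]
finger_gap: -0.0
gripper_force: 0.0
t 6.3 tcp [ 568.7 -226.1  104.3] xdir cw of bar 109.5 in tool: x -17.8 y -26.0 F [-0.4  0.2  0.2] j6 -1.63
```

```bash
cat >> st.py <<'E'
def bar():
    W=capture("wrist");hsv=cv2.cvtColor(W["img"],cv2.COLOR_BGR2HSV)
    m=((hsv[...,0]>18)&(hsv[...,0]<35)&(hsv[...,1]>150)&(hsv[...,2]>60)&(hsv[...,2]<175)).astype(np.uint8)
    m=cv2.morphologyEx(m,cv2.MORPH_OPEN,np.ones((4,4),np.uint8))
    n,l,s,c=cv2.connectedComponentsWithStats(m);k=min(range(1,n),key=lambda i:np.hypot(*(c[i]-[350,220]))-s[i,4]/20)
    pts=np.argwhere(l==k)[:,::-1].astype(np.float32)
    vx,vy,x,y=cv2.fitLine(pts,cv2.DIST_HUBER,0,.01,.01).ravel()
    if vx>0: vx,vy=-vx,-vy
    a=atz(W,(x+60*vx,y+60*vy),85);b=atz(W,(x-60*vx,y-60*vy),85)
    print("bar cw",round(-np.degrees(np.arctan2(a[1]-b[1],a[0]-b[0]))%360,1),"area",s[k,4],"c",c[k].round())
    return W
E
python3 -c "
from st import *;bar()"
python3 -m crank '[[[0.0266,-0.0165,0,0,0,0.5,0],[0.0266,-0.0165,0,0,0,0.5,0],[0.0266,-0.0165,0,0,0,0.5,0],[0.0266,-0.0165,0,0,0,0.5,0],[0.0266,-0.0165,0,0,0,0.5,0],[0.0266,-0.0165,0,0,0,0.5,0],[0.0266,-0.0165,0,0,0,0.5,0],[0.0266,-0.0165,0,0,0,0.5,0],[0,0,0,0,0,0,0],[0,0,0,0,0,0,0]]]'
python3 -c "
from st import *;st();bar()"
```

```text
bar cw 116.4 area 3493 c [350. 236.]
time: 7.35
tcp_pos: [558.6, -226.8, 104.2]
tool_rot: [0.324, 0.946, 0.0, -0.0]
force: [0.0, -0.1, 0.3]
finger_gap: -0.3
gripper_force: 0.0
t 7.35 tcp [ 558.6 -226.8  104.2] xdir cw of bar 127.8 in tool: x -17.5 y -25.8 F [ 0.  -0.1  0.3] j6 -1.32
bar cw 131.5 area 3627 c [349. 237.]
```

```bash
python3 -m crank '[[[0.0266,-0.0168,0,0,0,0.5,0],[0.0266,-0.0168,0,0,0,0.5,0],[0.0266,-0.0168,0,0,0,0.5,0],[0.0266,-0.0168,0,0,0,0.5,0],[0.0266,-0.0168,0,0,0,0.5,0],[0.0266,-0.0168,0,0,0,0.5,0],[0.0266,-0.0168,0,0,0,0.5,0],[0.0266,-0.0168,0,0,0,0.5,0],[0,0,0,0,0,0,0],[0,0,0,0,0,0,0]]]'
python3 -c "
from st import *;st();bar()"
```

```text
time: 8.4
tcp_pos: [549.0, -224.5, 104.3]
tool_rot: [0.471, 0.882, 0.0, -0.0]
force: [0.1, -0.2, -1.3]
finger_gap: -0.2
gripper_force: 0.4
t 8.4 tcp [ 549.  -224.5  104.3] xdir cw of bar 146.2 in tool: x -17.5 y -25.7 F [ 0.1 -0.2 -1.3] j6 -1.0
bar cw 145.5 area 3774 c [349. 237.]
```

```bash
python3 -m crank '[[[0.0266,-0.0168,0,0,0,0.5,0],[0.0266,-0.0168,0,0,0,0.5,0],[0.0266,-0.0168,0,0,0,0.5,0],[0.0266,-0.0168,0,0,0,0.5,0],[0.0266,-0.0168,0,0,0,0.5,0],[0.0266,-0.0168,0,0,0,0.5,0],[0.0266,-0.0168,0,0,0,0.5,0],[0,0,0,0,0,0,0],[0,0,0,0,0,0,0]]]'
python3 -c "
from st import *;st();bar()"
```

```text
time: 9.35
tcp_pos: [541.6, -220.2, 104.3]
tool_rot: [0.589, 0.808, -0.0, 0.0]
force: [-0.3, -2.8, -1.6]
finger_gap: 0.2
gripper_force: 1.3
t 9.35 tcp [ 541.6 -220.2  104.3] xdir cw of bar 162.2 in tool: x -17.6 y -25.6 F [-0.3 -2.8 -1.6] j6 -0.72
bar cw 161.0 area 3732 c [348. 236.]
```

```bash
python3 -m crank '[[[0.0266,-0.0168,0,0,0,0.5,0],[0.0266,-0.0168,0,0,0,0.5,0],[0.0266,-0.0168,0,0,0,0.5,0],[0,0,0,0,0,0,0],[0,0,0,0,0,0,0],[0,0,0,0,0,0,0]]]'
python3 -c "
from st import *;st();bar()"
```

```text
time: 10.0
tcp_pos: [538.7, -217.3, 104.3]
tool_rot: [0.637, 0.771, 0.0, -0.0]
force: [0.2, -0.4, 0.0]
finger_gap: 0.1
gripper_force: 0.0
t 10.0 tcp [ 538.7 -217.3  104.3] xdir cw of bar 169.1 in tool: x -17.0 y -25.6 F [ 0.2 -0.4  0. ] j6 -0.59
bar cw 176.2 area 3437 c [349. 237.]
```

The bar snapped onto 176.2°, against a target of 175.9°. I'll back off, lift and verify.

```bash
python3 -m crank '[[[-0.1,0,0,0,0,0,0],[-0.2,0,0,0,0,0,0],[0,0,-0.5,0,0,0,0],[0,0,-1,0,0,0,0],[0,0,-1,0,0,0,0],[0,0,-1,0,0,0,0],[0,0,-0.3,0,0,0,0],[0,0,0,0,0,0,0]]]'
python3 - <<'E'
from st import *
o,r=st();print(r.round(3));W=bar();cv2.imwrite("pics/w3.png",W["img"])
S=capture("scene");T=capture("top")
for n,c in (("S",S),("T",T)):
  for t in ["read_button_top","meter"]:
    print(t,n,[(np.round(p["position"],1),round(p["conf"],2),np.round(atz(c,p["position"],0 if t=="meter" else 102),1)) for p in pinpoint(t,c)][:2])
E
```

```text
time: 10.85
tcp_pos: [541.8, -230.1, 258.4]
tool_rot: [0.637, 0.771, 0.001, 0.002]
force: [0.4, -0.3, -0.3]
finger_gap: 0.2
gripper_force: 0.0
t 10.85 tcp [ 541.8 -230.1  258.4] xdir cw of bar 169.2 in tool: x -30.3 y -24.9 F [ 0.4 -0.3 -0.3] j6 -0.61
[[-0.188  0.982  0.004]
 [ 0.982  0.188 -0.002]
 [-0.003  0.004 -1.   ]]
bar cw 113.1 area 119 c [  4. 224.]
read_button_top S [(array([356.1, 244.3]), 0.42, array([552.4, 197.1, 102. ]))]
meter S [(array([343.6, 292.8]), 0.97, array([604.7, 207.2,   0. ]))]
read_button_top T [(array([201.9, 207. ]), 0.57, array([555.8, 199.4, 102. ])), (array([358.8, 132.7]), 0.29, array([ 745.8, -183.9,  102. ]))]
meter T [(array([205.7, 193.5]), 0.76, array([601.8, 210.6,   0. ]))]
```

View pics/w3.png

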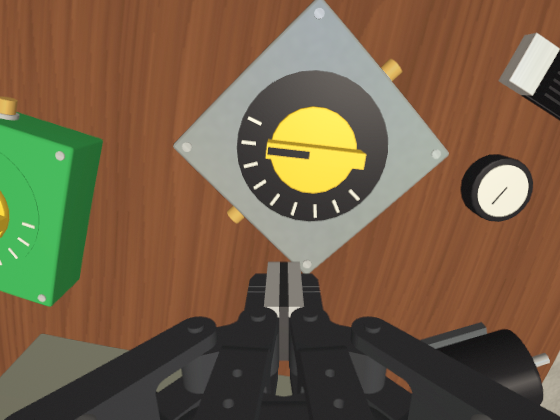

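Nine marks show in the picture, and the pointer's black line (268,151)–(308,155) aims at the second mark from the clockwise end, (248,142), which is index 7. I'll check this numerically while moving over to the meter.

```bash
python3 -c "
import pickle;from h import *
W=capture('wrist');pickle.dump(W,open('w3.pkl','wb'))
M=[(254,121),(248,142),(250,165),(260,185),(274,200),(294,209),(315,211),(335,207),(354,195)][::-1]
mk=np.array([atz(W,p,65) for p in M])
A=np.c_[2*mk[:,:2],np.ones(9)];q=np.linalg.lstsq(A,(mk[:,:2]**2).sum(1),rcond=None)[0];c=q[:2]
print('ctr',c.round(1),(-np.degrees(np.arctan2(mk[:,1]-c[1],mk[:,0]-c[0]))%360).round(1))
d=atz(W,(268.5,151.5),96)-atz(W,(308,155.5),96);print('ptr',-np.degrees(np.arctan2(d[1],d[0]))%360)"
python3 -m crank '[[[1,0.23,0,0,0,0,0],[1,0.23,0,0,0,0,0],[1,0.23,0,0,0,0,0],[1,0.23,0,0,0,0,0],[1,0.23,0,0,0,0,0],[1,0.23,0,0,0,0,0],[1,0.23,0,0,0,0,0],[1,0.23,0,0,0,0,0],[1,0.23,0,0,0,0,0],[1,0.23,0,0,0,0,0]]]'
python3 -m crank '[[[0,0,0,0,0,0,0],[0,0,0,0,0,0,0]]]'
python3 - <<'E'
from st import *
o,r=st();W=capture("wrist");cv2.imwrite("pics/w4.png",W["img"])
print(r.round(3))
hsv=cv2.cvtColor(W["img"],cv2.COLOR_BGR2HSV)
m=(((hsv[...,0]<8)|(hsv[...,0]>172))&(hsv[...,1]>170)&(hsv[...,2]>150)).astype(np.uint8)
n,l,s,c=cv2.connectedComponentsWithStats(m)
for i in range(1,n):
  if s[i,4]>60:print("red",c[i].round(1),s[i],atz(W,c[i],102).round(1))
print([(p["position"],p["conf"],atz(W,p["position"],102).round(1)) for p in pinpoint("read_button_top",W)])
E
```

```text
ctr [ 557.6 -193.9] [ 35.5  56.3  75.3  95.2 115.8 135.  155.6 176.3 195.5]
ptr 174.93320220327425
time: 12.25
tcp_pos: [555.7, 182.6, 255.9]
tool_rot: [0.637, 0.771, -0.0, -0.0]
force: [1.1, -0.2, 0.1]
finger_gap: -0.1
gripper_force: 0.0
time: 12.45
tcp_pos: [555.6, 181.6, 255.7]
tool_rot: [0.636, 0.772, -0.001, -0.0]
force: [-0.2, -0.7, 1.1]
finger_gap: 0.1
gripper_force: 0.0
t 12.45 tcp [555.6 181.6 255.7] xdir cw of bar 169.0 in tool: x 371.3 y 67.0 F [-0.2 -0.7  1.1] j6 0.1
[[-0.191  0.982 -0.001]
 [ 0.982  0.191 -0.001]
 [-0.001 -0.001 -1.   ]]
red [283.6 173.9] [ 266  156   36   37 1025] [552.  199.8 102. ]
[([280.4, 174.0], 0.92, array([549.6, 199.2, 102. ]))]
```

View pics/w4.png

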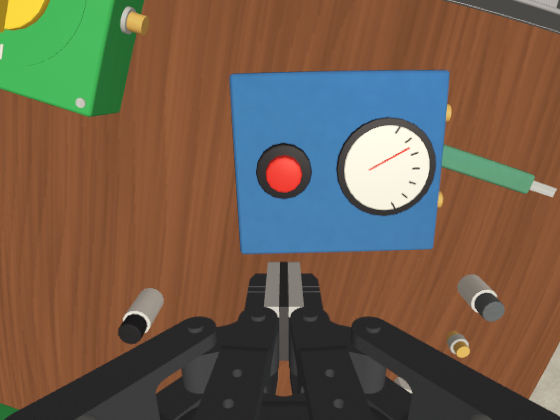

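The knob is on index 7: the pointer reads 175°, the mark reads 176°, and the case angles are unchanged. This picture shows the red button at (284,174), which is world (552,200), and the fingertip just short of it. I'll move over it and descend.

```bash
python3 -m crank '[[[0.23,0,0,0,0,0,0],[0.235,0,0,0,0,0,0],[0,0,0.8,0,0,0,0],[0,0,0.8,0,0,0,0],[0,0,0.8,0,0,0,0],[0,0,0.4,0,0,0,0],[0,0,0.2,0,0,0,0],[0,0,0,0,0,0,0],[0,0,0,0,0,0,0]]]'
python3 - <<'E'
from st import *
st();W=capture("wrist");cv2.imwrite("pics/w5.png",W["img"])
E
```

```text
time: 13.45
tcp_pos: [553.1, 199.5, 137.3]
tool_rot: [0.637, 0.771, 0.001, 0.0]
force: [0.3, 0.0, -0.1]
finger_gap: 0.2
gripper_force: 0.0
t 13.45 tcp [553.1 199.5 137.3] xdir cw of bar 169.1 in tool: x 389.5 y 67.0 F [ 0.3  0.  -0.1] j6 0.14
```

View pics/w5.png

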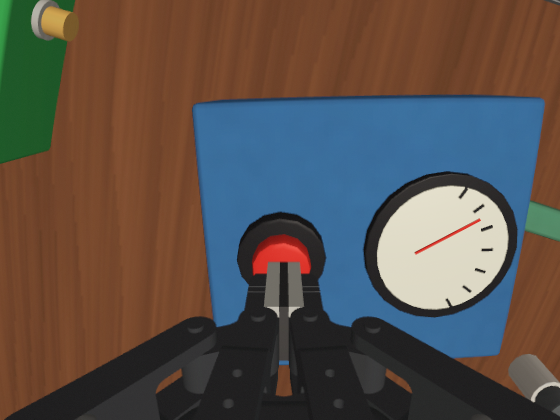

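```bash
python3 - <<'E'
from st import *
W=capture("wrist")
for p in [(282,235),(253,262),(311,262),(282,262)]: print(p,atz(W,p,102).round(1))
o=get_obs();r=R.from_quat(o["tool_rot"]).as_matrix()
print("finger edge at tip z", r.T@(atz(W,(285,262),o["tcp_pos"][2]-25)-o["tcp_pos"]))
print(r.T@(atz(W,(282,235),102)-o["tcp_pos"]))
E
```

```text
(282, 235) [549.5 216.  102. ]
(253, 262) [539.  200.6 102. ]
(311, 262) [565.  205.5 102. ]
(282, 262) [552. 203. 102.]
finger edge at tip z [ 8.92497598  0.72859071 25.00638348]
[16.94047287 -0.5770522  35.69814538]
```

Image check: the button centre lies about 3 mm further along tool +x, so I'll shift by 2.5 mm and press.

```bash
python3 -m crank '[[[0.06,0,0.1,0,0,0,0],[0,0,0.1,0,0,0,0],[0,0,0.05,0,0,0,0],[0,0,0.05,0,0,0,0],[0,0,0.04,0,0,0,0],[0,0,0.04,0,0,0,0],[0,0,0,0,0,0,0]]]'; python3 -c "
from st import *;st()"
```

```text
time: 14.25
tcp_pos: [551.9, 201.7, 121.2]
tool_rot: [0.637, 0.771, 0.0, -0.0]
force: [-1.6, 1.6, 4.4]
finger_gap: 0.2
gripper_force: 1.9
t 14.25 tcp [551.9 201.7 121.2] xdir cw of bar 169.1 in tool: x 391.9 y 66.3 F [-1.6  1.6  4.4] j6 0.14
```

```bash
python3 -m crank '[[[0,0,0.025,0,0,0,0],[0,0,0,0,0,0,0],[0,0,0,0,0,0,0]]]'; python3 -m crank '[[[0,0,0.025,0,0,0,0],[0,0,0,0,0,0,0],[0,0,0,0,0,0,0]]]'
```

```text
time: 14.55
tcp_pos: [551.9, 201.7, 121.0]
tool_rot: [0.637, 0.771, 0.0, -0.0]
force: [-3.0, -0.2, 7.5]
finger_gap: 0.3
gripper_force: 3.7
time: 14.85
tcp_pos: [551.9, 201.7, 120.9]
tool_rot: [0.637, 0.771, 0.0, 0.0]
force: [-4.1, 0.0, 12.2]
finger_gap: -0.7
gripper_force: 6.1
```

The force climbs to 12 N while the position has stopped, so the button is at the bottom. I'll release it and rise straight up.

```bash
python3 -m crank '[[[0,0,-0.1,0,0,0,0],[0,0,-0.2,0,0,0,0],[0,0,-0.5,0,0,0,0],[0,0,-1,0,0,0,0],[0,0,-1,0,0,0,0],[0,0,-0.8,0,0,0,0],[0,0,0,0,0,0,0],[0,0,0,0,0,0,0],[0,0,0,0,0,0,0],[0,0,0,0,0,0,0]]]'
python3 - <<'E'
from st import *
st();W=capture("wrist");S=capture("scene");T=capture("top")
hsv=cv2.cvtColor(W["img"],cv2.COLOR_BGR2HSV)
m=(((hsv[...,0]<8)|(hsv[...,0]>172))&(hsv[...,1]>170)&(hsv[...,2]>150)).astype(np.uint8)
n,l,s,c=cv2.connectedComponentsWithStats(m)
for i in range(1,n):
  if s[i,4]>60:print("red",c[i].round(1),s[i],atz(W,c[i],102).round(1))
a=cv2.resize(T["img"][80:300,90:430],(680,440))
cv2.imwrite("pics/end.png",a)
d0=cv2.absdiff(cv2.imread("pics/top.png"),T["img"]).max(2)>50
n,l,s,c=cv2.connectedComponentsWithStats(d0.astype(np.uint8))
print([(c[i].round(),s[i,4]) for i in range(1,n) if s[i,4]>15])
d=cv2.absdiff(cv2.imread("pics/scene.png"),S["img"]).max(2)>50
n,l,s,c=cv2.connectedComponentsWithStats(d.astype(np.uint8))
print([(c[i].round(),s[i,4]) for i in range(1,n) if s[i,4]>15])
E
```

```text
time: 15.85
tcp_pos: [551.3, 201.2, 261.3]
tool_rot: [0.637, 0.771, -0.001, -0.001]
force: [0.4, 0.6, 0.2]
finger_gap: 0.2
gripper_force: 0.0
t 15.85 tcp [551.3 201.2 261.3] xdir cw of bar 169.1 in tool: x 391.6 y 65.7 F [0.4 0.6 0.2] j6 0.14
red [284.7 197.2] [268 180  34  35 946] [551.9 200.2 102. ]
[(array([155., 305.]), np.int32(18940)), (array([117., 168.]), np.int32(219)), (array([104., 162.]), np.int32(16)), (array([ 82., 173.]), np.int32(28)), (array([125., 178.]), np.int32(61)), (array([362., 193.]), np.int32(18)), (array([151., 205.]), np.int32(69)), (array([374., 209.]), np.int32(42)), (array([365., 217.]), np.int32(26)), (array([114., 235.]), np.int32(193)), (array([191., 234.]), np.int32(39)), (array([193., 242.]), np.int32(62)), (array([206., 289.]), np.int32(59)), (array([207., 327.]), np.int32(170)), (array([216., 362.]), np.int32(105)), (array([  2., 358.]), np.int32(45)), (array([ 20., 385.]), np.int32(944)), (array([226., 399.]), np.int32(331)), (array([303., 414.]), np.int32(40)), (array([296., 419.]), np.int32(16))]
[(array([429.,  17.]), np.int32(3119)), (array([396., 121.]), np.int32(4814)), (array([438.,  53.]), np.int32(26)), (array([386.,  67.]), np.int32(91)), (array([347.,  84.]), np.int32(917)), (array([416.,  67.]), np.int32(16)), (array([392.,  75.]), np.int32(33)), (array([337., 102.]), np.int32(22)), (array([197., 180.]), np.int32(217)), (array([206., 192.]), np.int32(58)), (array([193., 194.]), np.int32(59))]
```

View pics/end.png

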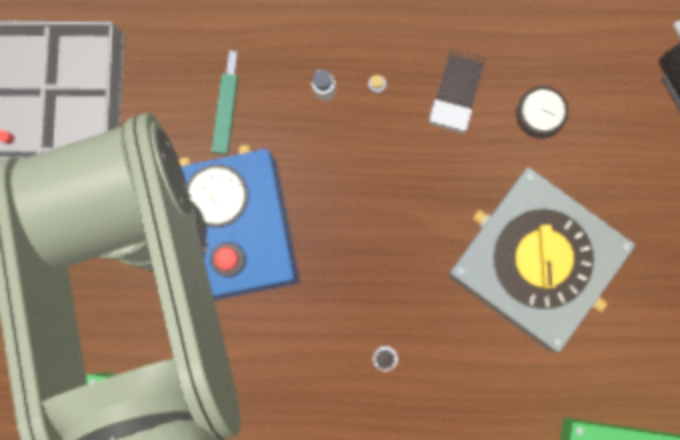

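The final top view shows the knob pointing down at (548,275) and the button up and clear at (228,258). Against the first pictures, only the knob and the arm have changed.

```bash
python3 -c "
from rig import *;print(job_done())"
```

```text
the job is handed in; nothing more can be done
None
```

I turned the knob four clicks clockwise (mark 3 to mark 7), then pressed the red button fully down and let it come back up. The before-and-after pictures show no other changes on the table, and the job is handed in.

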